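# Dry-lay the deck of a toy ferry

## Robot

A 6-joint arm with a two-finger parallel gripper is mounted at the origin on a cart in front of the work surface, level with it; the furniture and walls round the work are solid. World frame = base frame: x ahead of the robot, y to its left, z up, the work surface at z = 0. Lengths are in mm, angles in rad, forces in N, time in s.
With the tool pointing down it reaches from about 325 to 775 mm from the base axis. Payload 9.3 kg.
Tool frame: the origin (TCP) lies on the centre line of the jaws, within the pads' length; the fingertips stand env.tip_extent ahead of it and the grasp point (between the pads) lies 5 mm behind it (env.tip_extent is the distance from the TCP to the fingertips, in mm); y points along the fingers, x is the direction in which the jaws open and shut, and the axes are right-handed (so a half turn about y gives the same grasp; the last joint's range is limited). The gripper opens to 85 mm and grips with 20 to 120 N. Pads are 22 mm wide; open, the fingers measure 114 mm over their backs; the gripper's body (76 mm by 85 mm) begins 54 mm behind the grasp point. The pads swing forward as they close: fully open they stand 13 mm farther back than shut.
Start: joints at [-1.291, 0.259, 0.021, 1.334, 0, 1.418], TCP at [230.671, -499.287, 245.279] pointing down, gripper open.
Joint ranges: [-3.04, 3.04], [-0.91, 1.82], [-1.04, 1.36], [-1.92, 1.95], [-1.52, 1.45], [-3.14, 3.14]. Speed limits (rad/s): [2.22, 2.22, 2.79, 3.14, 3.14, 3.14].

## Interface

Orientations are given as a unit quaternion [w, x, y, z].
In Python, from plant import env gives the robot as it stands. The module is installed in compiled form; this text tells all that it offers. Calls block until the motion is done:
- env.move_to(position, orientation): joint-space move of the TCP to a pose.
- env.move_linear(position, frame=None, max_speed=150): straight line of the TCP; frame=None keeps the orientation; max_speed is the mean speed in mm/s.
- env.movej(angles): joint-space move.
- env.set_gripper(opening): finger opening in mm; the grip force is fixed at half the most; returns when the fingers have stopped.
- env.hold(seconds).
- env.ik(position, orientation): joint angles nearest the present ones, or None.
- env.get_image(name): name is "scene" or "top" or "wrist"; returns a dict with "pixels" (384x512x3 uint8, red, green, blue), "z_map" (384x512 float32, mm along the optical axis (not along the pixel's ray), 0 where there is no reading), "fx", "fy", "cx", "cy" (pixels), "R" (3x3) and "t" (3): a world point X has camera coordinates R X + t. Camera axes: x right, y down, z forward; pixel columns grow to the right and rows downward; lengths in mm; the calibration is good to about 2 mm. A picture is of the moment at which its call begins.
A pose or a line that the arm cannot do raises env.IKError and nothing moves.
- env.sign_off(): hands the job in, once; it reports no verdict.
Readings, each from a call of its own:
- env.get_t(): time.
- env.get_joint_pos(): joint angles.
- env.get_qd(): joint speeds.
- env.get_joint_torque(): joint torques, N m.
- env.get_position(): TCP position.
- env.get_eef_rot(): TCP orientation.
- env.get_wrist_force(): force on the tool from outside, world axes, zero at the start.
- env.get_torque(): the same for the moment, N m.
- env.get_finger_gap(): finger opening in mm.
Only numpy, scipy, OpenCV 4.12 (cv2) and the standard library are available. Lean on these libraries where they do the work, as an engineer would, in place of code of your own. Each camera call takes 0.05 s, during which the arm holds its last target.

## Task

Lay out the deck of the wooden toy ferry dry, before gluing: the tall dark block goes lengthwise in the middle of the deck as the bridge, the slim reddish block midway between the thin bow post and the bridge, and the broad block midway between the low round capstan and the bridge. All three lie flat on the hull's centre line with their long sides along the hull; then stand the turned finial upright on the middle of the bridge block's top as the funnel. Use the parts lying to the right of and behind the ferry, not the scrap pile at the bench's far left, and leave all released and at rest.

Things in the scene. Friction and masses are not known exactly. Their poses are not given: they have to be found in the camera images.
- hull: flat wooden ferry hull on the bench, ends rounded alike, 450 x 100 mm (456 x 106 with the dark band), its flat deck 16 mm above the bench; it does not move. Origin: centre of its underside; x along its length, y across, z up. A bench grinder over 0.2 m tall stands behind its left half, a vice at the bench's right front: carry things over at 0.28 m
- post: thin turned wooden bow post fixed upright on the hull's centre line near one end (either one), 190 mm from the hull's centre; foot 22 mm and head 18 mm in diameter, 45 mm tall above the deck. Origin: centre of its foot, on the deck. It marks the bow and does not move
- capstan: low round wooden capstan (spool) fixed on the hull's centre line near the other end, 190 mm from the hull's centre; 40 mm in diameter, 19 mm tall. Origin: centre of its foot, on the deck. It marks the stern and does not move
- bridge_block: the bridge: short thick dark-brown wooden block, 65 mm long, 45 mm wide, 45 mm tall, the stubbiest and tallest of the three blocks, about 0.08 kg. Its origin is the centre of its underside, z up, its long side along its own y, its width along x; it starts lying flat on the bench, turned any way round.
- slim_block: slim reddish-brown wooden block, 80 mm long, 32 mm wide, 30 mm tall, about 0.05 kg. Its origin is the centre of its underside, z up, its long side along its own y, its width along x; it starts lying flat on the bench, turned any way round.
- broad_block: broad tan-brown wooden block, the largest of the three, 90 mm long, 50 mm wide, 35 mm tall, about 0.1 kg. Its origin is the centre of its underside, z up, its long side along its own y, its width along x; it starts lying flat on the bench, turned any way round.
- funnel: the funnel: turned pale beech finial standing on its flat foot, 96 mm tall, round, 42 mm across at its widest, about halfway up, about 0.06 kg. Origin: centre of its foot, z up along its axis
Mind the look-alikes: they are no part of the job. Leave any blue look-alike of the broad_block alone.

How it is judged (in metres and radians):
At the end, for the whole second after the job is handed in: Blocks flat on deck, lengthwise within 10 deg, within 15 mm of centre line; bridge within 15 mm of hull middle, slim block 95 mm from post and broad block 95 mm from capstan, each within 15 mm; finial upright within 0.1 rad, centred on bridge top within 12 mm; all at rest (z of bridge_block in the frame of hull between 0.013 and 0.019 m and y of bridge_block in the frame of hull between -0.015 and 0.015 m and angle between the y axis of each of bridge_block, slim_block, broad_block and the x axis of hull, either way round below 0.17 rad and angle between each of bridge_block, slim_block, broad_block, funnel's own z axis and vertical below 0.1 rad and z of slim_block in the frame of hull between 0.013 and 0.019 m and y of slim_block in the frame of hull between -0.015 and 0.015 m and z of broad_block in the frame of hull between 0.013 and 0.019 m and y of broad_block in the frame of hull between -0.015 and 0.015 m and x of bridge_block in the frame of hull between -0.015 and 0.015 m and horizontal distance between slim_block and post between 0.08 and 0.11 m and horizontal distance between broad_block and capstan between 0.08 and 0.11 m and horizontal distance between funnel and bridge_block below 0.012 m and z of funnel in the frame of bridge_block between 0.042 and 0.048 m and linear speed of each of bridge_block, slim_block, broad_block, funnel below 0.01 m/s and angular speed of each of bridge_block, slim_block, broad_block, funnel below 0.1 rad/s); the robot touches nothing.
It also fails if it takes over 102 s, if anything falls off the work surface, if the arm or the gripper's body presses on something with over 40 N, if the wrist force passes 120 N, or if a joint passes its speed limit or range.

## Working session

There is one attempt and no reset: what is moved stays moved. The work goes in short steps, each a Python script; the robot and the scene stay as the last script left them, time stands still between calls to the robot, and variables do not carry over. Pictures are saved under pics/ and viewed, and the job is handed in when it is done.

```bash
ls; mkdir -p pics
python3 - <<'E'
from plant import env
import cv2
for n in ("scene","top","wrist"):
    im=env.get_image(n)
    cv2.imwrite(f"pics/{n}0.png",cv2.resize(im["pixels"][:,:,::-1],(800,600),interpolation=cv2.INTER_CUBIC))
    print(n,im["fx"],im["cx"],im["cy"],im["R"].round(3).tolist(),im["t"])
print(env.get_t(),env.tip_extent,env.get_eef_rot(),env.get_finger_gap())
E
```

```text
pics
scene 351.9053873546205 253.50755287474215 192.241311298885 [[-0.624, -0.782, 0.002], [-0.358, 0.283, -0.89], [0.695, -0.555, -0.456]] [381.55450841 178.82501562 592.08441221]
top 440.74448864531735 259.6962244072196 193.75054879307532 [[0.026, -1.0, -0.009], [-0.994, -0.025, -0.107], [0.107, 0.011, -0.994]] [ 101.14725572  513.31665158 1111.13974793]
wrist 292.07040496601337 251.23530008379603 191.36985401906915 [[0.419, -0.908, -0.0], [-0.862, -0.399, 0.313], [-0.284, -0.131, -0.95]] [-549.31745925  -40.47583913  378.95109333]
0.15 14.0 [ 0.59593508 -0.5954563   0.38124584 -0.38071615] 85.71441320114724
```

View pics/top0.png

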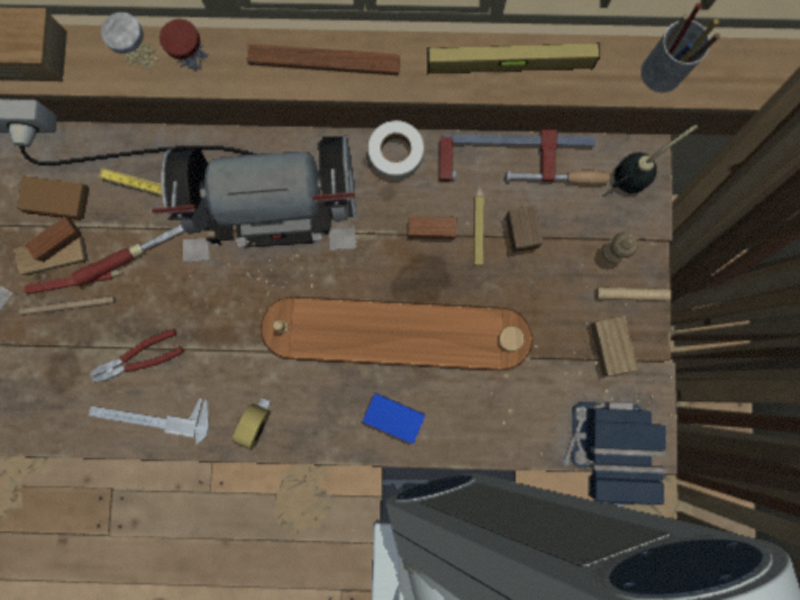

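View pics/scene0.png

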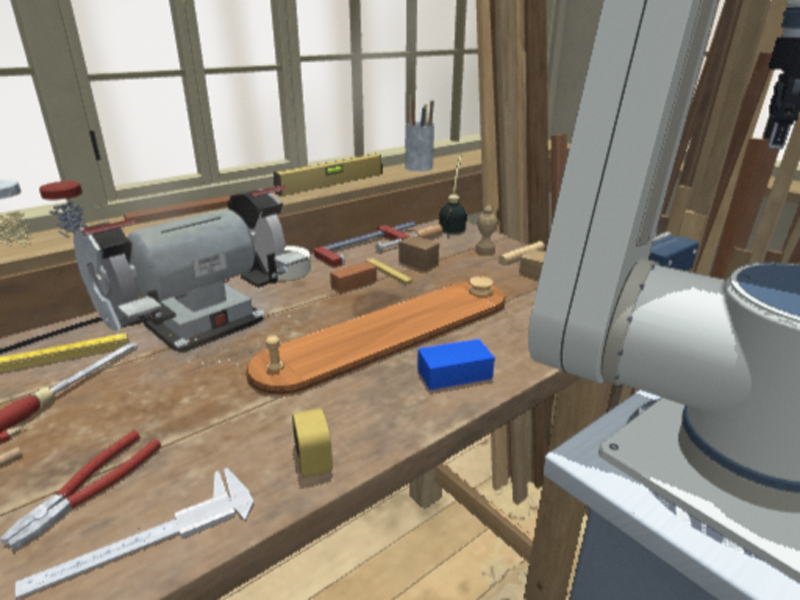

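Top view (800×600): the hull runs from (262,325) to (532,340), with the post at (279,327) and the capstan at (511,338). The slim block is at (432,227), the bridge block at (523,229), the finial at (622,248) and the broad block at (615,346). The blue look-alike is at (393,418). Next I measure them from the depth map.

```bash
cat > h.py <<'E'
import numpy as np, cv2
from plant import env
def cloud(name="top"):
    im=env.get_image(name); z=im["z_map"]; v,u=np.mgrid[:z.shape[0],:z.shape[1]]
    c=np.stack([(u-im["cx"])/im["fx"]*z,(v-im["cy"])/im["fy"]*z,z],-1)
    W=(c-im["t"])@im["R"]
    W[z<=0]=np.nan
    return im,W
def blob(W,px,zlo,zhi,r=45):
    """largest connected component of height band near native px (u,v)"""
    m=((W[...,2]>zlo)&(W[...,2]<zhi)).astype(np.uint8)
    roi=np.zeros_like(m); cv2.circle(roi,(int(px[0]),int(px[1])),r,1,-1); m&=roi
    n,l,s,_=cv2.connectedComponentsWithStats(m,connectivity=4)
    if n<2: return None
    k=1+np.argmax(s[1:,4]); P=W[l==k]
    rect=cv2.minAreaRect(P[:,:2].astype(np.float32))
    return P,rect
def longax(rect):
    b=cv2.boxPoints(rect); e1=b[1]-b[0]; e2=b[2]-b[1]
    e=e1 if np.linalg.norm(e1)>np.linalg.norm(e2) else e2
    return (np.arctan2(e[1],e[0])+np.pi/2)%np.pi-np.pi/2, sorted([np.linalg.norm(e1),np.linalg.norm(e2)])
E
python3 - <<'E'
from h import *
im,W=cloud()
S=1.5625
for n,p,lo,hi,r in [("bridge",(523,229),38,52,25),("slim",(432,227),24,36,30),("broad",(615,346),29,41,30),("hull",(397,334),11,21,110),("post",(279,327),40,70,12),("caps",(511,338),28,42,20),("fun",(622,248),80,110,25),("funall",(622,248),12,110,25),("blue",(393,418),25,45,30)]:
    b=blob(W,(p[0]/S,p[1]/S),lo,hi,r)
    if b is None: print(n,None); continue
    P,rc=b; a,d=longax(rc)
    print(n,len(P),"rectc",np.round(rc[0],1),"ang",round(float(a),3),"dims",np.round(d,1),"mean",P.mean(0).round(1),"z",np.percentile(P[:,2],[5,50,95]).round(1))
m=(np.abs(W[...,2])<8); print("bench",np.nanmedian(W[m][:,2]))
u,v=250,int(450/S)
E
```

```text
bridge 444 rectc [641.3 -78.6] ang 0.2 dims [45.2 64.8] mean [640.8 -78.1  45.2] z [41.8 45.1 48.7]
slim 377 rectc [642.  75.] ang 1.563 dims [33.2 78.8] mean [641.4  75.   29.9] z [26.3 29.9 33.5]
broad 711 rectc [ 449.6 -229.3] ang 0.225 dims [52.3 89.8] mean [ 449.1 -228.6   35.1] z [31.4 35.1 38.5]
hull 5960 rectc [462.1 130.1] ang 1.543 dims [104.8 452.3] mean [461.8 133.8  15.7] z [12.3 15.7 19.2]
post 42 rectc [466.1 320.5] ang 1.559 dims [15.1 17.3] mean [466.7 319.6  58.7] z [51.4 59.2 63.1]
caps 186 rectc [457.2 -59. ] ang -1.546 dims [36.  36.7] mean [457.  -59.2  34.5] z [30.9 34.5 38.3]
fun 56 rectc [ 609.2 -235.3] ang 1.53 dims [19.5 19.5] mean [ 609.4 -234.    91.5] z [84.9 92.3 95.8]
funall 287 rectc [ 608.1 -232.6] ang 0.708 dims [34.9 41.4] mean [ 606.7 -229.    61.4] z [14.  70.6 94. ]
blue 715 rectc [323.  130.2] ang 1.195 dims [50.1 90.1] mean [322.9 130.   35.2] z [31.5 35.2 38.9]
bench 0.04201090273346886
```

Run:
```python
from h import *
im=env.get_image("top")
p=im["pixels"][60:320,130:440,::-1]
cv2.imwrite("pics/crop1.png",cv2.resize(p[60:190,120:310],None,fx=4,fy=4,interpolation=cv2.INTER_CUBIC))
```

```text
(no output)
```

Block sizes match to within 2 mm. The post–capstan distance is 379 mm, and its midpoint agrees with the hull rectangle. Before moving, I check for tall obstacles near the parts and whether every pose is reachable.

```bash
cat >> h.py <<'E'
from scipy.spatial.transform import Rotation as R
def quat(th):
    c,s=np.cos(th),np.sin(th)
    M=np.array([[c,0,-s],[s,0,c],[0,-1,0]])  # cols x=jaw, y=down, z=x cross y
    q=R.from_matrix(M).as_quat(); return [float(q[3]),float(q[0]),float(q[1]),float(q[2])]
def best(p,th):
    """jaw angle (th or th+pi) with the joint solution of smaller last joint"""
    o=[]
    for t in (th,th+np.pi):
        q=env.ik(list(map(float,p)),quat(t))
        if q is not None: o.append((abs(q[5]),t,np.round(q,2)))
    return sorted(o,key=lambda a:a[0])
HC=np.array([462.0,130.2]); HA=1.5445; D=np.array([np.cos(HA),np.sin(HA)])
PL=dict(bridge=HC,slim=HC+95*D,broad=HC-95*D)
PK=dict(bridge=(641.2,-78.4,0.20,45,45),slim=(641.8,75,1.563,30,32),broad=(449.4,-229.,0.225,35,50))
E
python3 - <<'E'
from h import *
M=R.from_quat(np.array(env.get_eef_rot())[[1,2,3,0]]).as_matrix().round(2); print(M.tolist())
im,W=cloud()
pts=W[np.isfinite(W[...,2])]
print("max z per 40mm cell; cols y from 360 to -440")
for x in range(760,200,-40):
    row=[]
    for y in range(360,-440,-40):
        s=pts[(abs(pts[:,0]-x)<20)&(abs(pts[:,1]-y)<20)]
        row.append("%4d"%s[:,2].max() if len(s) else "   .")
    print(x,"".join(row))
for n,(x,y,a,h,w) in PK.items():
    for z in (18,280): print(n,z,best((x,y,z),a+np.pi/2))
    for z in (35,280): print(" place",best((*PL[n],z),HA+np.pi/2))
for a in (0,np.pi/2): print("fun",best((608.7,-234,50),a),best((608.7,-234,290),a))
for a in (0,np.pi/2): print("funplace",best((*HC,112),a),best((*HC,340),a))
E
```

```text
[[0.42, -0.0, 0.91], [-0.91, 0.0, 0.42], [-0.0, -1.0, 0.0]]
max z per 40mm cell; cols y from 360 to -440
760   18   3  13 161 163  34  37  33  24   5  17   6  27  26  26  80 147 157   .  74
720  163 162 167 186 187  33  35  22  23  12  25  20  23  26  28  78  82   6   .-167
680  172 171 171 197 189   6   6   7   7  12  47  50   5   7   5   7   6   7   .   .
640  171 169 164 204 205   5  35  35  34  13  48  51  48   6  64  79   5   5   .   .
600  130 111  66 113 107  10   6   7   5  14  19  50  48   6  74  99   5   4   .   .
560    5   4   6   6   5   7   6   6   7   4   5   6   5   7  19  24  20  20   .   .
520   12  19  20  21  20  20  21  19  20  20  19  18   5   7  21  22  22  22   .   .
480   21  63  23  21  21  21  20  21  21  22  39  38   6   5  39  39   7   5   .   .
440   19  59  23  21  21  22  21  23  21  21  40  40   6   6  39  41  32   6   .   .
400    5  19  20  19  20  21  18  19  19  21  18  20   7   6  40  41  37   6   .   .
360    8   7   4   5   6  39  38   6   7   6   5  10   5  97  98  99  97   6   .   .
320   59  46   5   7   5  40  41  42   5   5   5   6   6 132
[... 3707 characters left out ...]
])), (np.float64(1.6704292750081002), 0, array([ 0.1 ,  0.22, -0.39,  0.96,  0.  ,  1.67]))] [(np.float64(1.4711633785816927), 3.141592653589793, array([ 0.1 ,  0.13,  0.09,  1.53,  0.  , -1.47])), (np.float64(1.6704292750081002), 0, array([0.1 , 0.13, 0.09, 1.53, 0.  , 1.67]))]
funplace [(np.float64(0.09963294821320368), 1.5707963267948966, array([ 0.1 ,  0.22, -0.39,  0.96,  0.  ,  0.1 ])), (np.float64(3.041959705376589), 4.71238898038469, array([ 0.1 ,  0.22, -0.39,  0.96,  0.  , -3.04]))] [(np.float64(0.09963294821320368), 1.5707963267948966, array([0.1 , 0.13, 0.09, 1.53, 0.  , 0.1 ])), (np.float64(3.041959705376589), 4.71238898038469, array([ 0.1 ,  0.13,  0.09,  1.53,  0.  , -3.04]))]
```

View pics/crop1.png

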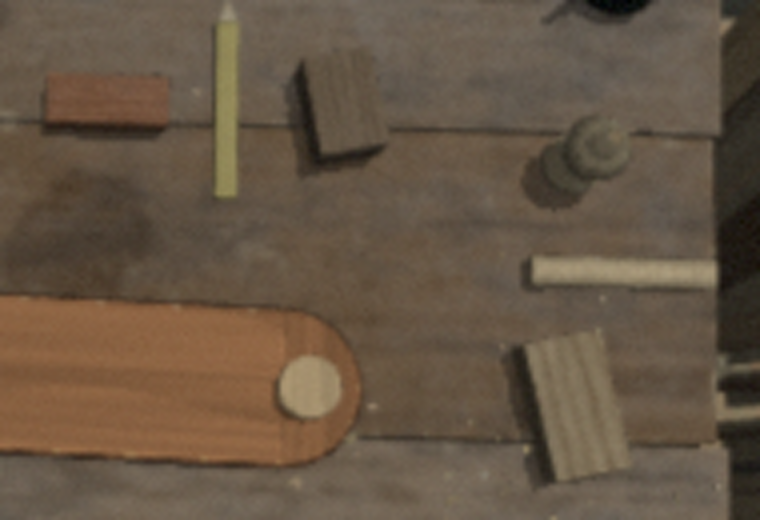

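Run:
```python
from h import *
P=[]
for n in ("top","scene","wrist"):
    im,W=cloud(n); p=W.reshape(-1,3); P.append(p[np.isfinite(p[:,2])])
p=np.vstack(P); p=p[(p[:,2]>100)&(p[:,2]<800)]
for x in range(800,150,-50):
    print(x,"".join("%5d"%s.max() if len(s:=p[(abs(p[:,0]-x)<25)&(abs(p[:,1]-y)<25)][:,2]) else "    ." for y in range(-200,-800,-50)))
```

```text
800   114  116  158  116  359  464  465  466  467    .  112  112
750     .  122  157    .    .  295  274  280  251  165  162    .
700     .    .    .    .    .    .    .    .    .    .    .    .
650     .    .    .    .    .    .    .    .    .    .    .    .
600     .    .    .    .    .    .    .    .    .    .    .    .
550     .    .    .    .    .    .    .    .    .    .    .    .
500     .    .    .    .    .    .    .    .    .    .    .  464
450     .    .    .    .    .    .    .    .    .  390  462  462
400     .    .    .    .    .    .    .    .    .  376  461  461
350   132  131    .    .    .    .    .    .    .  206  458  461
300   133  134    .    .    .    .    .    .    .    .  212  265
250   136  136    .    .    .  454  454  347    .    .  162  258
200   136  133    .    .    .  393    .    .    .    .  122  191
```

The sweep is clear of the timber. First pick is the slim block.

```bash
cat >> h.py <<'E'
def pick(x,y,th,z,pre,zc=280,vd=150):
    q=quat(th)
    env.move_to([x,y,zc],q)
    env.set_gripper(pre)
    env.move_linear([x,y,z+45],max_speed=250)
    env.move_linear([x,y,z],max_speed=80)
    print("pre-grip F",np.round(env.get_wrist_force(),1),"pos",np.round(env.get_position(),1))
    env.set_gripper(0)
    print("gap",round(env.get_finger_gap(),1),"F",np.round(env.get_wrist_force(),1),"t",env.get_t())
    env.move_linear([x,y,z+20],max_speed=80)
    env.move_linear([x,y,zc],max_speed=200)
    print("lifted gap",round(env.get_finger_gap(),1),"t",env.get_t())
def place(x,y,th,z,opening,zc=280):
    env.move_to([x,y,zc],quat(th))
    env.move_linear([x,y,z+40],max_speed=200)
    env.move_linear([x,y,z],max_speed=50)
    print("down F",np.round(env.get_wrist_force(),1),"pos",np.round(env.get_position(),1),"gap",round(env.get_finger_gap(),1))
    env.set_gripper(opening)
    env.move_linear([x,y,z+50],max_speed=120)
    env.move_linear([x,y,zc],max_speed=250)
    print("t",env.get_t())
def pic(cam,name):
    im=env.get_image(cam); cv2.imwrite("pics/"+name,cv2.resize(im["pixels"][:,:,::-1],(800,600),interpolation=cv2.INTER_CUBIC)); return im
E
python3 - <<'E'
from h import *
print(env.get_t())
x,y,a,h,w=PK["slim"]
pick(x,y,3.1338,18,62)
pic("scene","s1.png"); pic("wrist","w1.png")
E
```

```text
0.45
pre-grip F [ 0.3 -0.5  0.1] pos [642.   75.   18.3]
gap 31.2 F [-0.2 -0.7  5.3] t 5.45
lifted gap 31.0 t 7.2083
```

Run:
```python
from h import *
p=PL["slim"]; print(p)
place(p[0],p[1],HA+np.pi/2,34.8,60)
x,y,a,h,w=PK["broad"]
pick(x,y,a+np.pi/2,20,74)
im,W=cloud()
b=blob(W,(330/1.5625,330/1.5625),40,53,40)
print(b[1] if b else None, longax(b[1]) if b else None, np.median(b[0][:,2]))
pic("scene","s2.png")
```

```text
[464.49786314 225.16715579]
down F [-0.6  0.2 -0.4] pos [464.5 225.2  34.7] gap 30.8
t 12.25
pre-grip F [-0.5  0.5 -0.1] pos [ 449.6 -229.2   20.4]
gap 49.4 F [-1.3 -0.5  5.8] t 16.2667
lifted gap 49.2 t 18.0167
((465.216552734375, 224.3610382080078), (79.4693832397461, 31.827537536621094), 88.1884765625) (np.float32(1.5391794), [np.float32(31.827553), np.float32(79.46939)]) 45.727217834258575
```

View pics/s2.png

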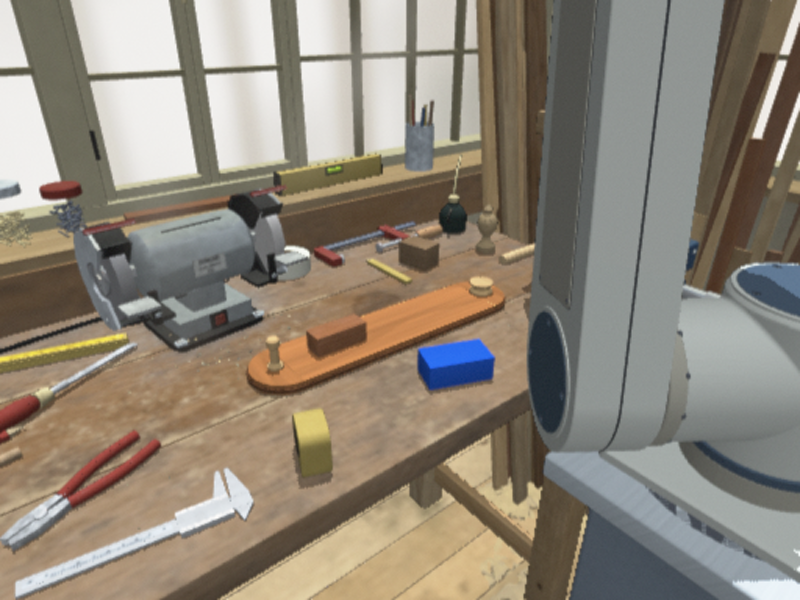

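The scene picture shows the slim block flat on the deck at (337,335), between the post at (273,355) and the middle. Depth puts it within 1 mm of its target. Next I place the broad block and then the bridge block.

Run:
```python
from h import *
p=PL["broad"]; print(p)
place(p[0],p[1],HA+np.pi/2,36.8,76)
x,y,a,h,w=PK["bridge"]
pick(x,y,a+np.pi/2,26,68)
p=PL["bridge"]
place(p[0],p[1],HA+np.pi/2,42.8,66)
```

```text
[459.50213686  35.23284421]
down F [-4.1 -0.6  4.6] pos [459.   35.2  36.7] gap 48.9
t 23.1417
pre-grip F [-1.2  0.4  0.8] pos [641.4 -78.5  26.3]
gap 44.3 F [-1.1 -0.6  6. ] t 26.5167
lifted gap 44.4 t 28.2333
down F [ 0.8 -0.6 -1.8] pos [462.  130.2  42.7] gap 44.1
t 33.1917
```

Run:
```python
from h import *
env.move_to([540,-240,280],quat(np.pi/2))
im,W=cloud(); S=1.5625
for n,px,lo,hi in [("slim",(338,330),40,53),("bridge",(397,334),55,67),("broad",(455,338),45,57)]:
    b=blob(W,(px[0]/S,px[1]/S),lo,hi,30); a,d=longax(b[1])
    c=np.array(b[1][0])-HC; print(n,np.round(b[1][0],1),"along",round(float(c@D),1),"across",round(float(c@[-D[1],D[0]]),1),"ang",round(float(a-HA),3),"dims",np.round(d,1),"z",round(float(np.median(b[0][:,2])),1))
pic("top","t3.png"); pic("wrist","w3.png")
im,W=cloud("wrist")
P=W.reshape(-1,3); P=P[np.isfinite(P[:,2])]
P=P[(abs(P[:,0]-609)<45)&(abs(P[:,1]+234)<45)]
for z in range(2,100,6):
    s=P[abs(P[:,2]-z)<3]
    if len(s)>5: print(z,len(s),s[:,:2].min(0).round(1),s[:,:2].max(0).round(1))
print(env.get_t())
```

```text
slim [465.3 224.7] along 94.6 across -0.8 ang -0.0 dims [32.2 79.9] z 45.7
bridge [462.8 128.5] along -1.7 across -0.8 ang -0.007 dims [45.4 64.9] z 60.8
broad [459.8  33.3] along -96.9 across -0.3 ang -0.008 dims [50.2 89.6] z 50.8
2 1402 [ 564.6 -278.9] [ 653.9 -189. ]
8 40 [ 589.  -253.5] [ 613.3 -214.3]
14 192 [ 589.4 -253.5] [ 614.5 -215.7]
20 47 [ 596.2 -246.1] [ 604.3 -220.5]
50 13 [ 589.9 -248.1] [ 595.7 -222. ]
56 19 [ 589.  -250.5] [ 597.3 -219.6]
62 128 [ 588.5 -254.4] [ 621.3 -214.2]
68 130 [ 590.5 -252.9] [ 620.6 -215.9]
74 266 [ 592.1 -250.2] [ 622.6 -218.8]
80 54 [ 597.7 -243.8] [ 609.9 -222.8]
86 51 [ 599.5 -243.7] [ 618.3 -224.4]
92 130 [ 601.2 -242.4] [ 617.3 -225.6]
98 18 [ 606.5 -238.8] [ 612.8 -229.4]
34.8
```

View pics/w3.png

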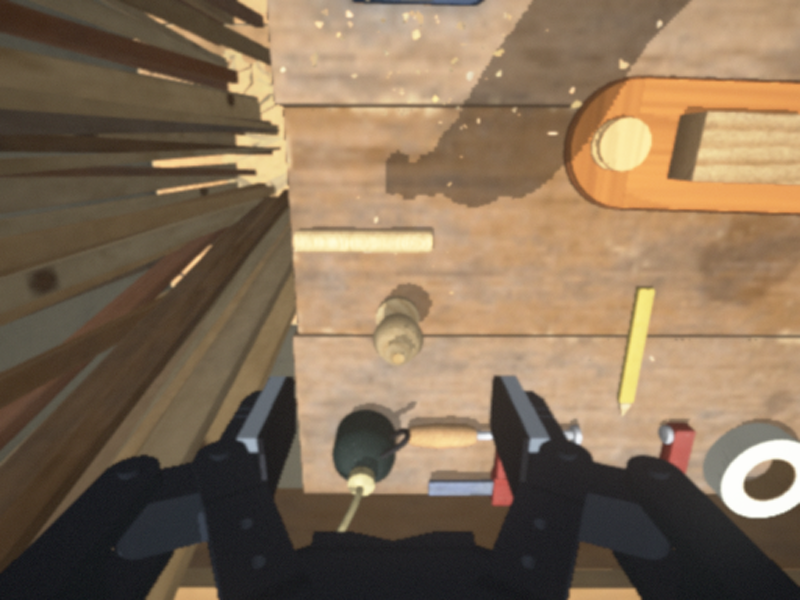

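View pics/t3.png

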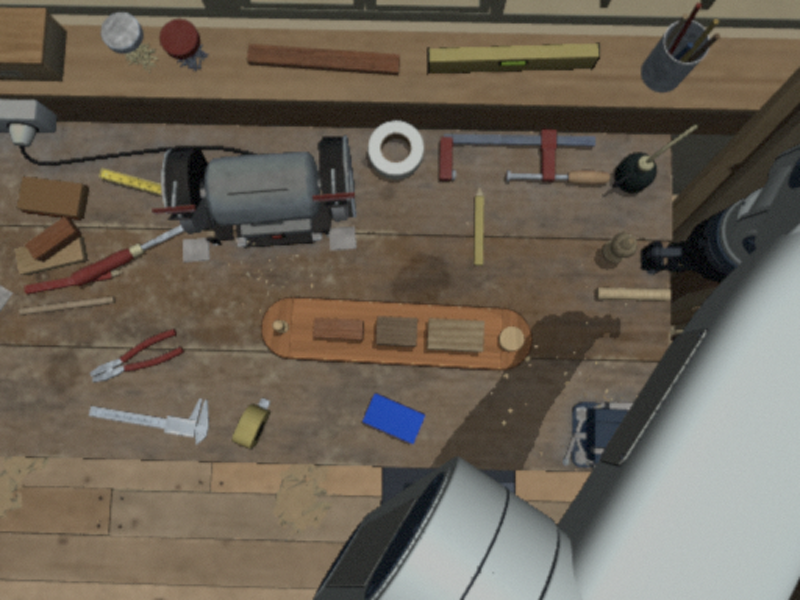

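All three blocks are within 2 mm of target. The wrist picture shows the finial at (398,335) standing alone, with a 38 mm foot and the bulb above it. I check its profile in the scene camera to choose the grip height.

Run:
```python
from h import *
im=cv2.imread("pics/s2.png")[180:270,440:540]
cv2.imwrite("pics/fz.png",cv2.resize(im,None,fx=6,fy=6,interpolation=cv2.INTER_CUBIC))
im,W=cloud("scene")
def proj(X):
    c=im["R"]@np.array(X)+im["t"]; return ((im["fx"]*c[0]/c[2]+im["cx"])*1.5625-440)*6,((im["fy"]*c[1]/c[2]+im["cy"])*1.5625-180)*6
for z in (0,20,30,40,50,60,70,96): print(z,np.round(proj((609.2,-234.3,z))))
```

```text
0 [269. 418.]
20 [273. 364.]
30 [276. 337.]
40 [278. 309.]
50 [280. 281.]
60 [282. 253.]
70 [285. 225.]
96 [291. 151.]
```

View pics/fz.png

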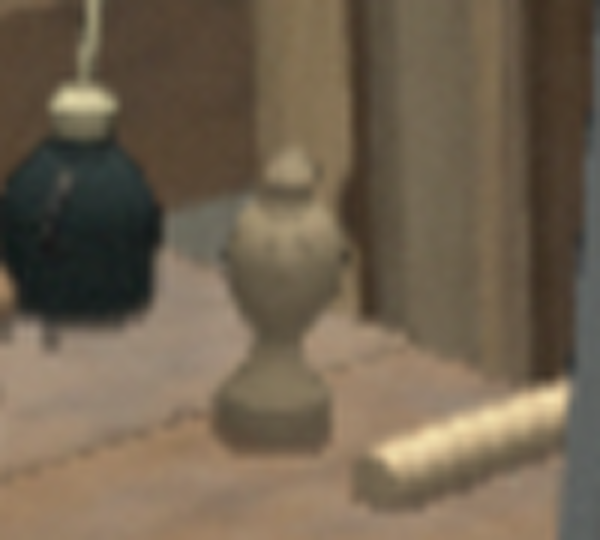

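The widest ring is at row 248 in the crop, which is a height of about 60 mm. I set the TCP at 54 so the grasp point is on the bulb.

Run:
```python
from h import *
x,y,z=609.2,-234.3,54
env.move_to([x,y,280],quat(np.pi/2)); env.set_gripper(72)
env.move_linear([x,y,130],max_speed=200)
env.move_linear([x,y,z],max_speed=70)
print(np.round(env.get_wrist_force(),1),np.round(env.get_position(),1))
env.set_gripper(0)
print("gap",env.get_finger_gap(),"F",np.round(env.get_wrist_force(),1),env.get_t())
env.move_linear([x,y,z+25],max_speed=50)
env.move_linear([x,y,280],max_speed=120)
env.move_linear([462.2,129.5,280],max_speed=160)
env.move_linear([462.2,129.5,150],max_speed=120)
print("gap",env.get_finger_gap(),"F",np.round(env.get_wrist_force(),1),env.get_t())
im=pic("scene","s4.png")
c=im["R"]@np.array([462.2,129.5,96])+im["t"]; u=im["fx"]*c[0]/c[2]+im["cx"]; v=im["fy"]*c[1]/c[2]+im["cy"]; print(u,v)
u,v=int(u),int(v)
cv2.imwrite("pics/s4c.png",cv2.resize(im["pixels"][max(v-60,0):v+60,u-75:u+75,::-1],None,fx=5,fy=5,interpolation=cv2.INTER_CUBIC))
```

```text
[ 0.2 -0.6 -0.1] [ 609.5 -234.4   54.5]
gap 39.40994030336067 F [ 0.3 -0.5  5.8] 37.9917
gap 39.36874246388415 F [-0.1 -0.4 -0.5] 44.3
250.10920089805506 176.66488622727908
```

View pics/s4c.png

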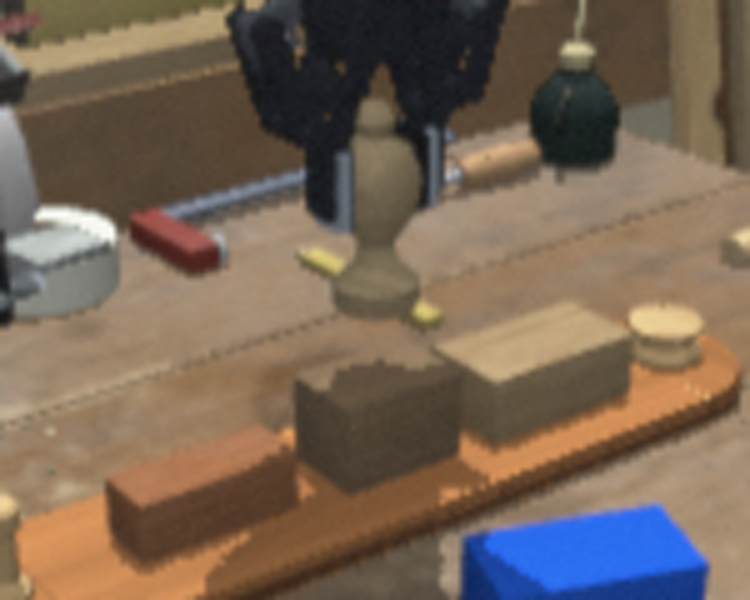

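The crop shows the finial held upright, with the tip at (376,105) straight above the foot centre at (376,300), over the bridge block. I lower it slowly and check the force.

Run:
```python
from h import *
p=[462.2,129.5]
env.move_linear(p+[122],max_speed=60)
print(np.round(env.get_wrist_force(),1))
z=118
while z>=114:
    env.move_linear(p+[z],max_speed=10)
    F=env.get_wrist_force(); print(z,np.round(F,1),np.round(env.get_position(),2))
    if F[2]>1.5: break
    z-=0.7
pic("scene","s5.png")
print(env.get_t())
```

```text
[-0.7 -0.4 -0.8]
118 [ 0.1  0.1 -0.5] [462.2  129.49 118.02]
117.3 [ 0.4 -0.3  0. ] [462.17 129.49 117.27]
116.6 [-0.6  0.2 -0.3] [462.17 129.48 116.55]
115.89999999999999 [ 0.1  0.5 -0.4] [462.18 129.48 115.86]
115.19999999999999 [-1.5  0.2  4.7] [462.38 129.47 115.68]
46.5667
```

Run:
```python
from h import *
p=[462.2,129.5]
env.move_linear(p+[115.6],max_speed=10)
env.hold(0.2); print(np.round(env.get_wrist_force(),1))
env.set_gripper(80)
env.hold(0.2)
env.move_linear(p+[200],max_speed=60)
env.move_linear(p+[290],max_speed=150)
env.move_to([450,-229,300],quat(np.pi/2))
im,W=cloud(); S=1.5625
r={}
for n,px,lo,hi in [("slim",(338,330),40,53),("bridge",(397,334),55,67),("broad",(455,338),45,57)]:
    b=blob(W,(px[0]/S,px[1]/S),lo,hi,30); a,d=longax(b[1])
    c=np.array(b[1][0])-HC; print(n,np.round(b[1][0],1),"along",round(float(c@D),1),"across",round(float(c@[-D[1],D[0]]),1),"ang",round(float(a-HA),3),"dims",np.round(d,1))
for lo,hi in ((66,80),(108,128),(135,160)):
    b=blob(W,(397/S,330/S),lo,hi,30)
    if b: print("fun",lo,hi,len(b[0]),np.round(b[1],1) if 0 else (np.round(b[1][0],1),np.round(b[1][1],1)),b[0][:,2].max())
im=pic("scene","s6.png")
v,u=176,250
cv2.imwrite("pics/s6c.png",cv2.resize(im["pixels"][v-60:v+60,u-75:u+75,::-1],None,fx=5,fy=5,interpolation=cv2.INTER_CUBIC))
t=env.get_image("top"); v,u=int(320/S),int(397/S)
cv2.imwrite("pics/t6c.png",cv2.resize(t["pixels"][v-50:v+50,u-75:u+75,::-1],None,fx=5,fy=5,interpolation=cv2.INTER_CUBIC))
print(env.get_t())
def pr(im,X,u0,v0):
    c=im["R"]@np.array(X)+im["t"]; return np.round([(im["fx"]*c[0]/c[2]+im["cx"]-u0)*5,(im["fy"]*c[1]/c[2]+im["cy"]-v0)*5])
for z in (61,121,157): print(z,"scene",pr(im,(462.4,129.2,z),175,116),"top",pr(t,(462.4,129.2,z),u-75,v-50))
```

```text
[-0.7 -0.5  3.7]
slim [465.2 224.5] along 94.4 across -0.8 ang 0.002 dims [32.1 79.4]
bridge [462.6 128.6] along -1.6 across -0.7 ang -0.004 dims [44.9 65. ]
broad [459.9  33.2] along -97.0 across -0.4 ang -0.0 dims [50.1 89.9]
fun 66 80 2 (array([445. , 134.9]), array([2.6, 0. ])) 74.48977197954734
fun 108 128 24 (array([446.5, 129. ]), array([30.7,  8.2])) 127.50439049572613
fun 135 160 132 (array([463.8, 128.1]), array([29.5, 30.9])) 158.98600685607823
51.5
61 scene [376. 372.] top [371. 287.]
121 scene [376. 252.] top [368. 278.]
157 scene [375. 176.] top [366. 273.]
```

View pics/s6c.png

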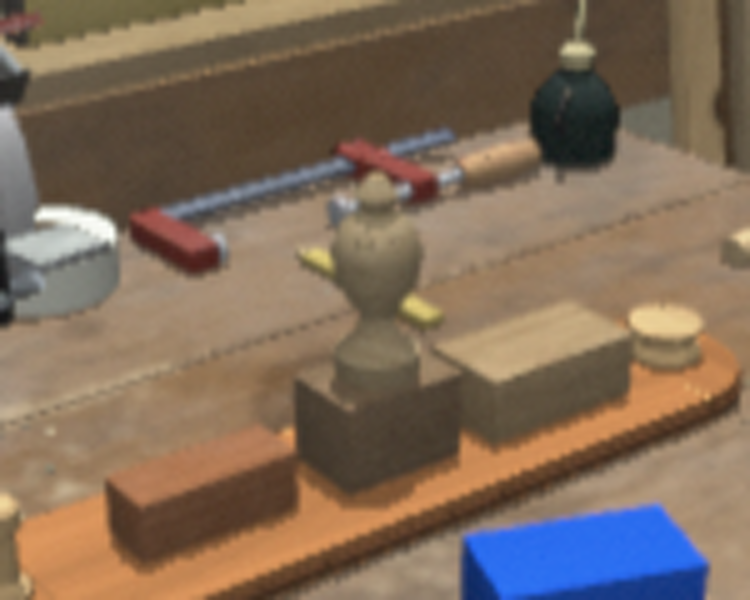

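View pics/t6c.png

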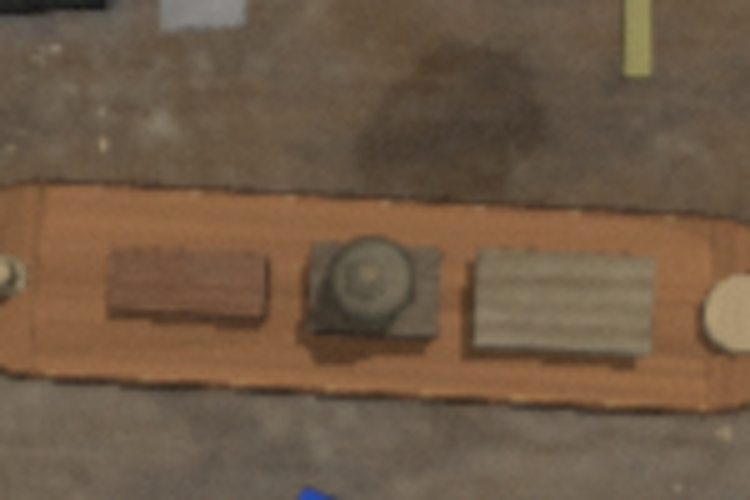

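Scene crop: the finial stands upright on the bridge top, with its tip at (376,178), where (375,176) was expected for a centred upright one. Top crop: its tip is at (370,275), expected (366,273), which is under 2 mm off.

Run:
```python
from plant import env
env.hold(0.5); env.sign_off(); print(env.get_t())
```

```text
the job is handed in; nothing more can be done
the job is handed in; nothing more can be done
```

The ferry deck is laid out and handed in after about 52 s of the 102 s allowed. The three blocks lie in a row on the hull's centre line, and the finial stands on the bridge block. No check failed, but sign-off gives no verdict.

These are the last top-camera measurements; the camera calibration is good to about 2 mm:

| Part | Along hull from its middle | Target | Off centre line | Off lengthwise |
|---|---|---|---|---|
| Bridge block | −1.6 mm | 0 | 0.7 mm | 0.004 rad |
| Slim block | +94.4 mm | +95 mm | 0.8 mm | 0.002 rad |
| Broad block | −97.0 mm | −95 mm | 0.4 mm | under 0.001 rad |

- **Heights:** before the finial went on, the block tops read 45.7, 60.8 and 50.8 mm (slim, bridge, broad). That matches all three lying flat on the deck.
- **Finial:** its tip appeared within about 2 mm of where a centred, upright finial would show, in both the scene and top cameras.
- **Small disagreement:** the camera shows the blocks 0.5 to 2 mm nearer the stern than the arm's commanded positions. That is about the calibration error and well inside the 15 mm limits.
- **Release:** everything was let go, with the arm parked clear at 300 mm height. I judged the parts at rest from the pictures and did not measure their speeds.

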